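# Unguard a spindle arbor and show its flange to the inspection camera

## Robot

A 7-joint arm with a two-finger parallel gripper is mounted at the origin on a cart in front of the work surface, level with it; the furniture and walls round the work are solid. World frame = base frame: x ahead of the robot, y to its left, z up, the work surface at z = 0. Lengths are in m, angles in rad, forces in N, time in s.
With the tool pointing down it reaches from about 0.425 to 0.975 m from the base axis. Payload 16.7 kg.
Tool frame: the origin (TCP) lies at the very end of the fingers, on their centre line; the grasp point (between the pads) lies grip_depth behind it (grip_depth is the distance from the TCP to the grasp point, in m); z points along the fingers, y is the line along which they close (so a half turn about z gives the same grasp; the last joint's range is limited). The gripper opens to 85 mm and grips with 20 to 120 N. Pads are 22 mm wide; open, the fingers measure 114 mm over their backs; the gripper's body (76 mm by 85 mm) begins 54 mm behind the grasp point. The pads swing forward as they close: fully open they stand 13 mm farther back than shut.
Start: joints at [1.151, 0.426, 0.074, 1.606, -0.034, 1.111, -0.067], TCP at [0.18, -0.651, 0.231] pointing down, gripper open.
Joint ranges: [-2.85, 2.85], [-0.5, 2.14], [-1.23, 1.37], [0.21, 2.46], [-1.02, 4.16], [0.16, 2.05], [-2.73, 2.73]. Speed limits (rad/s): [1.89, 1.89, 2.39, 2.39, 3.01, 3.01, 3.01].

## Interface

Orientations are given as a unit quaternion [x, y, z, w].
In Python, from rig import sense, grab_frame, close_job, grip_depth gives the robot as it stands.
- The arm moves only by the tool send_rows, never from a script. Its arguments are lists of equal length, an entry for each row: "linear": the shift along the tool's x, y, z scaled (see below), a list of three; "delta_rot": the turn, a rotation vector about the tool's x, y, z scaled (see below), a list of three. A call has 1 to 20 rows; each row shifts and turns the commanded pose from where the row before left it, along the tool's axes as they then stand; what a row does not reach is not made up. The controller multiplies each number of a shift by 2.5 cm and each number of a turn by pi rad. A row lasts 1/12 s, in which the tool goes at most 41.7 mm and 7.16 degrees, less where a joint would pass 70% of its speed; a pose out of reach is approached as far as the arm can. A call with a number of a shift or a turn outside -1 to 1 is refused whole. A call with a gripper value outside its range is refused whole. "gripper" is the opening, from 0 (shut) to 1 (fully open), set as the call begins (left out, the last holds). The fingers move at their own pace and stop on an object; "squeeze" is the grip in N (left out, the last holds). Time passes only in rows, so rows that do not move let the fingers close. It gives the time, the measured TCP pose, the force, the opening and the grip force at its end, in the units of the state.
- sense(): the state, without advancing time (a new reading comes with each control period).
- grab_frame(name): name is "side" or "top" or "wrist"; returns a dict with "img" (384x512x3 uint8, red, green, blue), "range_z" (384x512 float32, m along the optical axis (not along the pixel's ray), 0 where there is no reading), "intrinsics" (3x3 intrinsics, pixels), "D" ([k1, k2, p1, p2, k3] as OpenCV has them; the pictures are not rectified), "extrinsics" (4x4, takes a point from camera to world coordinates); the wrist camera has in their place "hand_eye" (4x4, takes a point from camera to tool coordinates, whose origin is the TCP and whose axes are the flange's). Camera axes: x right, y up, looking along -z (the intrinsics and any distortion apply to the point x, -y, -z); pixel columns grow to the right and rows downward; lengths in m; the calibration is good to about 2 mm. A picture is of the moment at which its call begins: read the wrist's pose just before it.
- close_job(): hands the job in; it is judged then, once.
The state is a dict: "clock": time; "joints": joint angles; "joint_velocities": joint speeds; "effort": joint torques, N m; "eef_pos": TCP position; "tcp_rot": TCP orientation; "wrist_force": force on the tool from outside, world axes, zero at the start; "moment": the same for the moment, N m; "width": opening from 0.0 (shut) to 1.0 (fully open); "grasp_force": force on a finger pad.
Only numpy, scipy, OpenCV 4.12 (cv2) and the standard library are available. Lean on these libraries where they do the work, as an engineer would, in place of code of your own. Each camera call takes 0.05 s, during which the arm holds its last target. There are 200 camera calls.

## Task

Take the chip guard off the arbor by its bar handle and hang it by that handle on the twin hooks. Then lift the arbor out of its cradle and hold it up to the inspection camera: flange face square to the lens, centred on the lens axis, 10 cm in front of the glass, and finish still holding it there, motionless, with nothing else touching it. Leave the spare arbor, the drill case, the tape roll and the wrench where they are.

Things in the scene. Friction and masses are not known exactly. Their poses are not given: they have to be found in the camera images.
- guard: chip guard: folded bare-metal sheet tunnel, 124 mm long (x), 90 wide (y), 80 high, 3 mm sheet, open below and at both ends, 0.25 kg, standing loose over the cradle, within 0.05 rad of its direction. On top a dark round bar handle along x, 10 mm thick, 110 long, centre line 140 mm above the lower edge, 55 mm of room below it. Origin: centre of the underside, z up
- guard_bar (a point): middle of the handle bar of the guard, on the bar's centre line (140 mm above the guard's origin); axes as the guard's
- hanger: fixed hook stand: 230 mm column 115 mm behind (+x) two upturned hooks of 8 mm rod that point to its -x, at y = -30 and +30 mm (52 mm free between). V notch (45 degrees) of each above the origin, rod centre 195 mm above the bench; tips 16 mm farther out, top at 215 mm. Bar along y, fingers between the hooks; bring it in over the tips from the -x side, hooks passing under it. Origin on the bench
- hanger_seat (a point): where the bar's middle rests when hung: midway between the two notches, 208 mm above the bench; axes as the hanger's (bar along y)
- cradle: fixed cradle under the guard: plate 100x60x8 mm with two U-shaped yokes at x = -30 and +30 mm, each 8 mm thick and 44 wide, cheeks 34 mm high, carrying the arbor's square body, underside 26 mm above the bench; 52 mm free between the yokes for fingers. Origin on the bench at its centre, x along the arbor towards its flange
- arbor: arbor to be shown: steel, 0.16 to 0.3 kg; square body 24x24 mm, 80 long (x), round flange 44 mm across and 10 thick at the +x end, 14 mm round stem 20 long at the -x end; 110 mm overall. Lies level in the cradle, along the cradle's x, flange at +x, lifts straight up. Origin: centre of the square body (38 mm above the bench in the cradle)
- arbor_face (a point): centre of the flange's outer face, 50 mm along +x from the arbor's origin; axes as the arbor's (+x points out of the face)
- cam_head: head of the fixed inspection camera on its stand at the back: grey box 62x50x50 mm, black lens barrel 36 mm across. Origin: centre of the front glass, 280 mm above the bench; -x is the viewing direction, towards the robot and 0.35 rad (20 degrees) downward; y is level. Presented, the arbor's +x lies along this +x (flange looks up at the lens) and the flange centre at x = -0.10 m, y = z = 0
- spare: a shorter spare arbor with a 45 mm square body, 75 mm tall in all, standing on its 44 mm flange on the open bench; origin at the centre of its underside; to be left standing there
- drill_index: black drill case, 95x150x40 mm, flat on the bench; origin at the centre of its underside
- tape_duct: small roll of black tape, 58 mm diameter, 19 mm high, flat on the bench; origin at the centre of its underside
- wrench_b: small combination wrench, 28x142x6 mm, flat on the bench at the right; origin at the centre of its underside
Mind the look-alikes: they are no part of the job. Leave any turquoise look-alike of the spare alone.

How it is judged:
On the way:
1. the guard hangs by its handle on the hooks, let go (distance between guard_bar and hanger_seat below 0.03 m and contact force between guard and hanger above 1 N and contact force between guard and the fingers below 0.05 N and contact force between guard and cradle below 0.05 N and linear speed of guard below 0.1 m/s), for 0.2 s.
At the end, for the whole second after the job is handed in: Guard at rest on the hooks, let go, bar middle within 30 mm of the seat. Arbor held still by the fingers alone, flange towards the lens, face centre 80 to 120 mm before the glass and within 15 mm of the lens axis sideways and up and down, its length within 0.17 rad of that axis (all of step 1 and x of arbor_face in the frame of cam_head between -0.12 and -0.08 m and y of arbor_face in the frame of cam_head between -0.015 and 0.015 m and z of arbor_face in the frame of cam_head between -0.015 and 0.015 m and angle between the x axis of arbor and the x axis of cam_head, either way round below 0.17 rad and x of arbor in the frame of cam_head below -0.125 m and contact force between arbor and the fingers above 1 N and linear speed of arbor below 0.02 m/s and angular speed of arbor below 0.2 rad/s and height (world z) of arbor above 0.15 m and contact force between arbor and cradle below 0.05 N and contact force between arbor and guard below 0.05 N and contact force between arbor and hanger below 0.05 N and contact force between arbor and cam_head below 0.05 N and contact force between arbor and spare below 0.05 N and contact force between arbor and drill_index below 0.05 N); the arm keeps its last pose, push and grip.
It fails at once if the spare arbor is moved by more than 30 mm (distance of spare from where it was at the start of the episode above 0.03 m).
It fails at once if the drill case is moved by more than 30 mm (distance of drill_index from where it was at the start of the episode above 0.03 m).
It fails at once if the tape roll is moved by more than 30 mm (distance of tape_duct from where it was at the start of the episode above 0.03 m).
It fails at once if the wrench is moved by more than 30 mm (distance of wrench_b from where it was at the start of the episode above 0.03 m).
It also fails if it takes over 59 s, if anything falls off the work surface, if the arm or the gripper's body presses on something with over 40 N, if the wrist force passes 120 N, or if a joint passes its speed limit or range.

## Working session

There is one attempt and no reset: what is moved stays moved. The work goes in short steps, Python scripts to look and compute and a tool call to move; the robot and the scene stay as the last step left them, time stands still between calls to the robot, and variables do not carry over. Pictures are saved under pics/ and viewed, at most 10 in all, crops included, and the job is handed in when it is done.

Besides the shell and the picture viewer there is one more tool, called in YAML: its name, and indented under it one key for each argument. send_rows: Moves the arm, as the interface text tells. Its arguments: {"type":"object","properties":{"linear":{"type":"array"},"delta_rot":{"type":"array"},"gripper":{"type":"number"},"squeeze":{"type":"number"}},"required":["linear","delta_rot"]}

```bash
ls; mkdir -p pics
python3 - <<'E'
from rig import *
import cv2,numpy as np
print(sense(),grip_depth)
for n in("side","top"):
    f=grab_frame(n);np.savez(f"{n}0.npz",**{k:v for k,v in f.items()})
    cv2.imwrite(f"pics/{n}0.png",f["img"][...,::-1]);print(n,f["intrinsics"].tolist(),f["D"],np.round(f["extrinsics"],3).tolist())
E
```

```text
pics
{'clock': 0.0, 'joints': array([ 1.15149914,  0.42674907,  0.07384065,  1.60659063, -0.03411291,
        1.11076034, -0.06707925]), 'joint_velocities': array([-4.06266881e-04,  1.13267871e-03, -1.78413479e-03, -2.22145889e-03,
       -1.25358967e-03,  7.21899531e-06,  8.60981102e-04]), 'effort': array([-3.74377662e-03, -9.49857831e+01,  3.75878066e+00, -4.63520551e+01,
        1.89966982e-02,  1.02022893e-02,  2.54439567e-05]), 'eef_pos': array([ 0.17979234, -0.65021355,  0.23060611]), 'tcp_rot': array([ 9.90915241e-01,  1.34486417e-01, -1.22418383e-04, -6.12004130e-04]), 'wrist_force': array([-0.27931408, -0.03497714,  0.27312641]), 'moment': array([-0.01624517,  0.00567508,  0.02509728]), 'grasp_force': 0.0, 'width': 1.004410919409998} 0.0187
side [[400.9304916704293, 0.0, 249.97840006045166], [0.0, 400.9304916704293, 193.17451108573354], [0.0, 0.0, 1.0]] [-0.04069962  0.          0.          0.          0.        ] [[-0.814, 0.397, -0.423, -0.019], [-0.58, -0.541, 0.609, 0.761], [0.012, 0.741, 0.671, 1.054], [0.0, 0.0, 0.0, 1.0]]
top [[436.0513124131903, 0.0, 257.4775903143137], [0.0, 436.0513124131903, 190.89888821535118], [0.0, 0.0, 1.0]] [-0.16298142  0.          0.          0.          0.        ] [[-0.466, 0.698, -0.544, -0.285], [-0.885, -0.376, 0.276, 0.389], [-0.012, 0.609, 0.793, 1.359], [0.0, 0.0, 0.0, 1.0]]
```

View pics/side0.png

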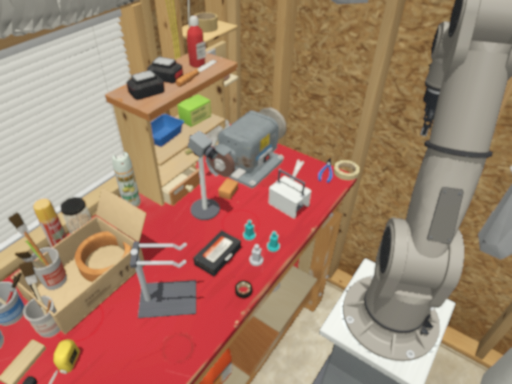

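View pics/top0.png

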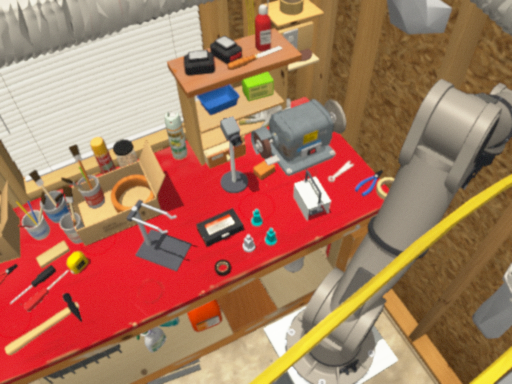

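The side view shows the guard at (290,195), its bar at (293,183), the hanger at (150,270), the camera head at (203,145), the spare at (257,255) and the drill case at (217,252). The top view has the same objects: guard at (312,197), hanger at (160,230), camera head at (231,132). I'll build a fused cloud next.

```bash
cat > h.py <<'E'
import numpy as np,cv2
from scipy.spatial.transform import Rotation as R
def cloud(f,T=None):
    K=f["intrinsics"];D=f["D"];z=f["range_z"];h,w=z.shape
    u,v=np.meshgrid(np.arange(w),np.arange(h))
    p=cv2.undistortPoints(np.stack([u,v],-1).reshape(-1,1,2).astype(np.float64),K,D).reshape(h,w,2)
    T=f["extrinsics"] if T is None else T
    P=np.stack([p[...,0]*z,-p[...,1]*z,-z],-1)
    W=P@T[:3,:3].T+T[:3,3]
    W[z==0]=np.nan
    return W
E
python3 - <<'E'
from h import *
S=500
hm=np.full((560,800,3),60,np.uint8);Z=np.full((560,800),-1.)
# map: px col = (y from 0.8..-0.8?) 
for n in("side","top"):
    f=dict(np.load(f"{n}0.npz"));W=cloud(f);P=W.reshape(-1,3);C=f["img"].reshape(-1,3)
    ok=(np.isfinite(P[:,0]))&(P[:,2]>-.05)&(P[:,2]<.45)
    P=P[ok];C=C[ok]
    print(n,np.percentile(P[(abs(P[:,2])<.02)],[1,50,99],axis=0).round(3).tolist())
    for (r,c) in {"side":[(195,290),(183,293),(252,217),(289,243),(255,257),(230,249),(240,273),(168,298),(145,203),(210,204),(245,170),(263,175),(300,165),(240,135)],"top":[(197,312),(226,220),(242,248),(132,231)]}[n]:
        print((c,r),W[r,c].round(3))
    c=((1.0-P[:,1])*S).astype(int)-0;r=((1.1-P[:,0])*S).astype(int)
    for dr in(0,1,2):
      for dc in(0,1,2):
        a,b=r+dr,c+dc;k=(a>=0)&(a<560)&(b>=0)&(b<800)
        for i in np.where(k)[0]:
            if P[i,2]>Z[a[i],b[i]]+.003: Z[a[i],b[i]]=P[i,2];hm[a[i],b[i]]=C[i][::-1]
cv2.imwrite("pics/ortho.png",hm)
E
```

```text
side [[-0.146, -0.68, -0.015], [0.544, 0.203, 0.0], [0.994, 0.739, 0.019]]
(290, 195) [ 0.476 -0.204  0.076]
(293, 183) [ 0.5   -0.264  0.079]
(217, 252) [0.544 0.135 0.039]
(243, 289) [0.406 0.18  0.001]
(257, 255) [0.428 0.074 0.046]
(249, 230) [ 0.513 -0.001  0.044]
(273, 240) [ 0.419 -0.005  0.052]
(298, 168) [ 0.57  -0.435  0.008]
(203, 145) [ 0.696 -0.002  0.319]
(204, 210) [ 0.723 -0.009  0.011]
(170, 245) [0.566 0.299 0.213]
(175, 263) [0.516 0.334 0.208]
(165, 300) [0.569 0.354 0.009]
(135, 240) [ 0.828  0.238 -0.   ]
top [[-0.13, -0.68, -0.015], [0.534, 0.25, 0.002], [1.049, 0.964, 0.019]]
(312, 197) [ 0.477 -0.222  0.073]
(220, 226) [0.542 0.124 0.041]
(248, 242) [0.427 0.069 0.055]
(231, 132) [ 0.691 -0.01   0.32 ]
```

View pics/ortho.png

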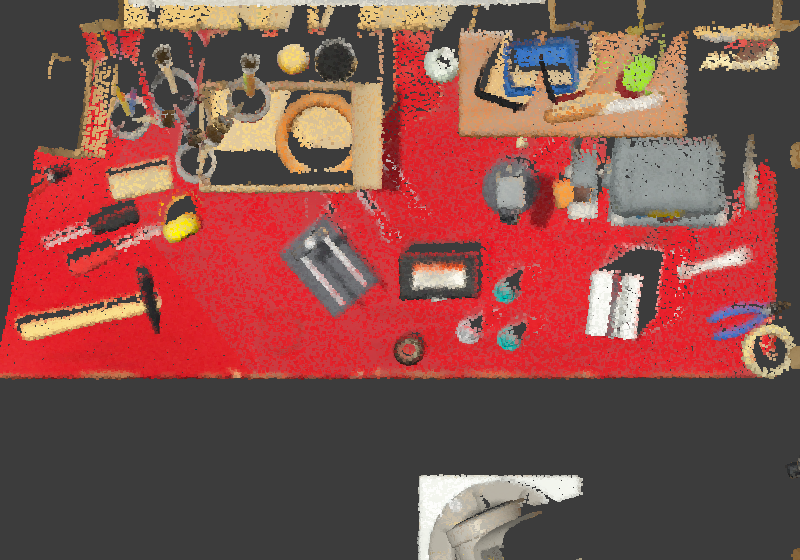

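The ortho map (500 px/m) shows the guard at (613,305), hanger plate at (330,270), camera at (510,190), drill case at (440,272), spare at (470,330), turquoise pair at (508,290) and (510,337), tape at (408,350) and wrench at (715,263). Next: fit poses.

Run:
```python
from h import *
Ps=[cloud(dict(np.load(f"{n}0.npz"))).reshape(-1,3) for n in("side","top")]
Cs=[np.load(f"{n}0.npz")["img"].reshape(-1,3) for n in("side","top")]
def box(P,lo,hi): return P[np.all((P>lo)&(P<hi),axis=1)]
def line(Q):
    m=np.median(Q,0)
    for _ in range(3):
        u=np.linalg.svd(Q-m)[2][0]; d=np.linalg.norm(np.cross(Q-m,u),axis=1);Q=Q[d<max(.008,0)];m=Q.mean(0)
    t=(Q-m)@u;return m+u*np.percentile(t,1),m+u*np.percentile(t,99),len(Q)
for P in Ps+[np.vstack(Ps)]:
    print("---")
    g=box(P,[.38,-.33,.072],[.6,-.13,.09]);print("gtop",len(g),np.median(g[:,2]).round(4),cv2.minAreaRect(g[:,:2].astype(np.float32)))
    b=box(P,[.36,-.33,.125],[.62,-.13,.16]);print("bar",len(b)); 
    if len(b)>5: print(*[np.round(q,4) for q in line(b)])
    for nm,lo,hi in(("plate",[.45,.2,.003],[.72,.48,.02]),("camhead",[.6,-.1,.24],[.85,.1,.4]),("drill",[.45,.03,.03],[.65,.22,.05]),("spare",[.38,.03,.03],[.48,.11,.09])):
        q=box(P,lo,hi);print(nm,len(q),np.median(q,0).round(3),cv2.minAreaRect(q[:,:2].astype(np.float32)),q[:,2].max().round(3))
    h=box(P,[.45,.2,.16],[.72,.45,.25])
    if len(h)>10:
        print("hooks",len(h),h.min(0).round(3),h.max(0).round(3))
        # direction guess
        for a in np.arange(.4,1.0,.1): pass
np.save("hooks.npy",np.vstack([box(P,[.45,.2,.03],[.72,.45,.26]) for P in Ps]));np.save("cam.npy",np.vstack([box(P,[.6,-.1,.02],[.85,.1,.4]) for P in Ps]))
h=np.load("hooks.npy");h=h[h[:,2]>.15]
col=np.median(h[h[:,0]>.6],0);print("hook pts",len(h));print(h[np.argsort(h[:,0])][::max(1,len(h)//60)].round(3).tolist())
```

```text
---
gtop 563 0.0793 ((0.49267834424972534, -0.2265009582042694), (0.09576550126075745, 0.12776309251785278), 83.57762145996094)
bar 97
[ 0.5482 -0.2304  0.1424] [ 0.433  -0.2171  0.1423] 86
plate 2214 [0.565 0.338 0.008] ((0.5851325988769531, 0.3395858407020569), (0.27937886118888855, 0.2687988877296448), 89.81182098388672) 0.019
camhead 608 [ 0.711 -0.006  0.312] ((0.7476235032081604, -0.0054874420166015625), (0.17890265583992004, 0.18436403572559357), 87.80708312988281) 0.4
drill 985 [0.548 0.132 0.038] ((0.5479044318199158, 0.12398208677768707), (0.09227706491947174, 0.15397363901138306), 1.5325210094451904) 0.046
spare 91 [0.435 0.072 0.053] ((0.43904760479927063, 0.06606853008270264), (0.0245402492582798, 0.028861239552497864), 18.06766128540039) 0.077
hooks 522 [0.492 0.272 0.16 ] [0.646 0.416 0.234]
---
gtop 603 0.0823 ((0.49290263652801514, -0.22913484275341034), (0.09554637968540192, 0.13306845724582672), 83.30462646484375)
bar 91
[ 0.5471 -0.2347  0.1473] [ 0.4333 -0.2225  0.1451] 78
plate 2323 [0.567 0.337 0.007] ((0.5850334167480469, 0.34017011523246765), (0.2795400023460
[... 2056 characters left out ...]
2, 0.411, 0.221], [0.594, 0.406, 0.226], [0.596, 0.409, 0.229], [0.597, 0.397, 0.228], [0.598, 0.383, 0.228], [0.601, 0.396, 0.228], [0.602, 0.401, 0.228], [0.604, 0.378, 0.211], [0.605, 0.382, 0.22], [0.606, 0.379, 0.216], [0.607, 0.336, 0.225], [0.608, 0.401, 0.228], [0.608, 0.379, 0.21], [0.609, 0.373, 0.213], [0.609, 0.394, 0.226], [0.61, 0.385, 0.161], [0.611, 0.389, 0.157], [0.612, 0.384, 0.234], [0.613, 0.373, 0.217], [0.615, 0.388, 0.231], [0.616, 0.347, 0.226], [0.617, 0.37, 0.212], [0.619, 0.364, 0.222], [0.622, 0.369, 0.228], [0.623, 0.371, 0.229], [0.626, 0.368, 0.229], [0.628, 0.35, 0.222], [0.63, 0.357, 0.228], [0.633, 0.365, 0.229], [0.635, 0.365, 0.226], [0.64, 0.362, 0.229]]
```

Run:
```python
from h import *
from scipy.optimize import least_squares
Ps=[cloud(dict(np.load(f"{n}0.npz"))).reshape(-1,3) for n in("side","top")]
def box(P,lo,hi): return P[np.all((P>lo)&(P<hi),axis=1)]
for P in Ps:
    h=box(P,[.48,.25,.19],[.59,.41,.225]);h=h[(h[:,1]-.37)<(h[:,0]-.57)*.9+.03]
    f=lambda p:(abs(-np.sin(p[0])*h[:,0]+np.cos(p[0])*h[:,1]-p[1])-.03)
    th,c=least_squares(f,[.7,-.1],loss="soft_l1",f_scale=.003).x
    u=np.array([np.cos(th),np.sin(th)]);s=h[:,:2]@u;d=h[:,:2]@[-u[1],u[0]]-c
    print("th",th,"c",c,"rms",np.sqrt(np.mean(f([th,c])**2)),"tips",[np.sort(s[k])[:4].round(4) for k in(d<0,d>0)])
    for k in(d<0,d>0):
        for a in np.arange(s.min(),s.min()+.07,.006):
            q=k&(s>=a)&(s<a+.006)
            if q.any(): print("%.3f:%.4f"%(a+.003,h[q,2].max()),end=" ")
        print()
    cl=box(P,[.56,.3,.06],[.7,.45,.15]);print("col",len(cl),np.median(cl,0), np.median(cl[:,:2]@u),np.median(cl[:,:2]@[-u[1],u[0]])-c)
    # camera head planes
    q=box(P,[.62,-.08,.23],[.8,.08,.36]);q=q[q[:,2]<.36]
    n=len(q);rng=np.random.default_rng(0)
    for i in range(3):
        best=None
        for _ in range(500):
            a=q[rng.choice(len(q),3,False)];nn=np.cross(a[1]-a[0],a[2]-a[0])
            if np.linalg.norm(nn)<1e-6: continue
            nn/=np.linalg.norm(nn);ins=abs((q-a[0])@nn)<.003
            if best is None or ins.sum()>best.sum(): best=ins
        m=q[best].mean(0);nn=np.linalg.svd(q[best]-m)[2][2];nn*=np.sign(nn[2]);print("plane",best.sum(),m.round(4),nn.round(3),q[best].min(0).round(3),q[best].max(0).round(3));q=q[~best]
        if len(q)<20:break
```

```text
th 0.7084925269859029 c -0.11035867932637704 rms 0.0025535521662910965 tips [array([0.5809, 0.5814, 0.5838, 0.584 ]), array([0.582 , 0.5822, 0.5823, 0.5845])]
0.584:0.2155 0.590:0.2110 0.596:0.2055 0.602:0.2035 0.608:0.2077 0.614:0.2142 0.620:0.2145 0.626:0.2155 0.632:0.2161 0.638:0.2162 0.644:0.2158 0.650:0.2162 
0.584:0.2157 0.590:0.2116 0.596:0.2073 0.602:0.2071 0.608:0.2134 0.614:0.2174 0.620:0.2184 0.626:0.2179 0.632:0.2178 0.638:0.2197 0.644:0.2191 0.650:0.2213 
col 126 [0.61023556 0.38515031 0.10572992] 0.7132713279164101 0.004642895932076771
plane 207 [ 0.7079 -0.0171  0.32  ] [-0.425  0.007  0.905] [ 0.655 -0.047  0.295] [0.745 0.007 0.336]
plane 160 [0.7186 0.0039 0.3005] [-0.062  0.998  0.001] [ 0.662 -0.003  0.27 ] [0.756 0.008 0.331]
plane 66 [ 0.6909 -0.0055  0.2905] [-0.006  0.993  0.122] [ 0.659 -0.013  0.262] [ 0.744 -0.001  0.333]
th 0.7198481416610691 c -0.11834439839629093 rms 0.002674780500563251 tips [array([0.5797, 0.5808, 0.5808, 0.5833]), array([0.5788, 0.5794, 0.5821, 0.5822])]
0.582:0.2196 0.588:0.2123 0.594:0.2076 0.600:0.2071 0.606:0.2175 0.612:0.2183 0.618:0.2182 0.624:0.2200 0.630:0.2185 0.636:0.2204 0.642:0.2210 0.648:0.2227 
0.582:0.2178 0.588:0.2162 0.594:0.2072 0.600:0.2088 0.606:0.2134 0.612:0.2166 0.618:0.2199 0.624:0.2196 0.630:0.2202 0.636:0.2197 0.642:0.2217 0.648:0.2213 
col 65 [0.6094527  0.38067929 0.10634899] 0.707941437815581 0.004177179631780312
plane 190 [ 0.7085 -0.0174  0.3216] [-0.439  0.006  0.899] [ 0.656 -0.044  0.296] [0.744 0.007 0.34 ]
plane 86 [ 0.6973 -0.017   0.3089] [-0.449  0.133  0.884] [ 0.658 -0.045  0.286] [0.747 0.007 0.336]
plane 60 [ 0.7009 -0.0173  0.3233] [-0.439 -0.004  0.898] [ 0.655 -0.04   0.301] [0.733 0.005 0.339]
```

send_rows:
  linear:
    - [0.8,-0.64,-0.1]
    - [0.8,-0.64,-0.1]
    - [0.8,-0.64,-0.1]
    - [0.8,-0.64,-0.1]
    - [0.8,-0.64,-0.1]
    - [0.8,-0.64,-0.1]
    - [0.8,-0.64,-0.1]
    - [0.8,-0.64,-0.1]
    - [0.8,-0.64,-0.1]
    - [0.8,-0.64,-0.1]
    - [0.8,-0.64,-0.1]
    - [0.8,-0.64,-0.1]
    - [0.8,-0.64,-0.1]
    - [0.8,-0.64,-0.1]
    - [0.8,-0.64,-0.1]
    - [0.8,-0.64,-0.1]
    - [0.8,-0.64,-0.1]
    - [0.8,-0.64,-0.1]
    - [0.8,-0.64,-0.1]
    - [0.8,-0.64,-0.1]
  delta_rot:
    - [0,0,0]
    - [0,0,0]
    - [0,0,0]
    - [0,0,0]
    - [0,0,0]
    - [0,0,0]
    - [0,0,0]
    - [0,0,0]
    - [0,0,0]
    - [0,0,0]
    - [0,0,0]
    - [0,0,0]
    - [0,0,0]
    - [0,0,0]
    - [0,0,0]
    - [0,0,0]
    - [0,0,0]
    - [0,0,0]
    - [0,0,0]
    - [0,0,0]
  gripper: 1

```text
clock: 1.77
eef_pos: [0.4805, -0.2344, 0.2813]
tcp_rot: [0.991, 0.134, -0.0, -0.0]
wrist_force: [0.3, -1.2, 0.0]
width: 0.999
grasp_force: 0.0
```

send_rows:
  linear:
    - [0,0,0]
    - [0,0,0]
    - [0,0,0]
    - [0,0,0]
    - [0,0,0]
    - [0,0,0]
    - [0,0,0]
    - [0,0,0]
    - [0,0,0]
    - [0,0,0]
    - [0,0,0]
    - [0,0,0]
    - [0,0,0]
    - [0,0,0]
    - [0,0,0]
    - [0,0,0]
    - [0,0,0]
    - [0,0,0]
    - [0,0,0]
    - [0,0,0]
  delta_rot:
    - [0,0,-0.039]
    - [0,0,-0.039]
    - [0,0,-0.039]
    - [0,0,-0.039]
    - [0,0,-0.039]
    - [0,0,-0.039]
    - [0,0,-0.039]
    - [0,0,-0.039]
    - [0,0,-0.039]
    - [0,0,-0.039]
    - [0,0,-0.039]
    - [0,0,-0.039]
    - [0,0,-0.039]
    - [0,0,-0.039]
    - [0,0,-0.039]
    - [0,0,-0.039]
    - [0,0,-0.039]
    - [0,0,-0.039]
    - [0,0,-0.039]
    - [0,0,-0.039]

```text
clock: 3.43
eef_pos: [0.4799, -0.2355, 0.2811]
tcp_rot: [0.206, 0.979, 0.0, -0.0]
wrist_force: [-0.5, 0.3, -0.4]
width: 1.002
grasp_force: 0.0
```

send_rows:
  linear:
    - [0,0,0]
    - [0,0,0]
    - [0,0,0]
  delta_rot:
    - [0,0,-0.039]
    - [0,0,-0.039]
    - [0,0,-0.02]

```text
clock: 3.68
eef_pos: [0.4799, -0.2355, 0.2811]
tcp_rot: [0.053, 0.999, 0.0, -0.0]
wrist_force: [-0.2, -1.2, 0.2]
width: 0.997
grasp_force: 0.0
```

```bash
cat >> h.py <<'E'
def pose(s):
    T=np.eye(4);T[:3,:3]=R.from_quat(s["tcp_rot"]).as_matrix();T[:3,3]=s["eef_pos"];return T
def wrist(name):
    from rig import sense,grab_frame
    s=sense();f=grab_frame("wrist");T=pose(s)@f["hand_eye"]
    cv2.imwrite(f"pics/{name}.png",f["img"][...,::-1]);np.savez(name+".npz",**f,T=T)
    return s,f,cloud(f,T)
def to(goal_p,goal_R=None):
    from rig import sense
    s=sense();T=pose(s);d=T[:3,:3].T@(np.array(goal_p)-T[:3,3])
    r=np.zeros(3) if goal_R is None else R.from_matrix(T[:3,:3].T@goal_R).as_rotvec()
    print("t",round(s["clock"],2),"shift units",(d/.025).round(2),"turn units",(r/np.pi).round(4))
E
python3 - <<'E'
from h import *
s,f,W=wrist("w1");T=pose(s)
print(s["clock"],s["eef_pos"],T[:3,:3].round(3).tolist(),s["joints"].round(2),np.round(f["hand_eye"],3).tolist())
P=W.reshape(-1,3)
b=P[np.all((P>[.36,-.33,.12])&(P<[.62,-.13,.165]),axis=1)]
print(len(b),b.min(0),b.max(0))
u=np.linalg.svd(b-b.mean(0))[2][0];m=b.mean(0);t=(b-m)@u;print(m,u,np.percentile(t,[0,1,99,100]))
E
```

```text
3.6833 [ 0.4799127  -0.2355334   0.28106167] [[-0.994, 0.106, -0.0], [0.106, 0.994, 0.0], [0.001, 0.0, -1.0]] [ 0.78  0.19 -0.5   1.83  0.1   1.14  1.71] [[0.0, 0.964, 0.266, 0.068], [1.0, -0.0, 0.0, -0.0], [0.001, 0.266, -0.964, -0.142], [0.0, 0.0, 0.0, 1.0]]
1162 [ 0.4324093  -0.24079512  0.12034041] [ 0.55023626 -0.21902763  0.14633257]
[ 0.48747919 -0.22944521  0.14360485] [ 0.99393784 -0.1097027   0.00727204] [-0.05553626 -0.05439548  0.06103723  0.06320721]
```

View pics/w1.png

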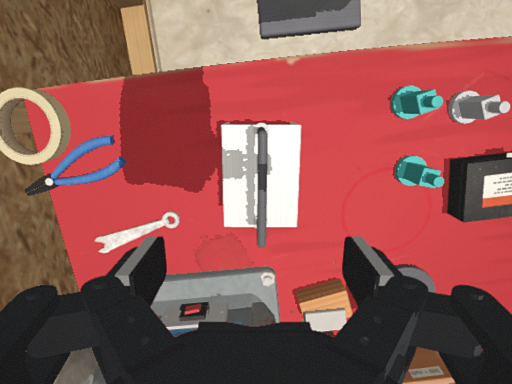

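The wrist view shows the bar running from (262,125) to (262,245) in line with the tool. The fingers straddle it.

Run:
```python
from h import *
to([.4915,-.230,.121])
```

```text
t 3.73 shift units [-0.44  0.27  6.4 ] turn units [0. 0. 0.]
```

send_rows:
  linear:
    - [-0.22,0.13,0.6]
    - [-0.22,0.14,0.6]
    - [0,0,0.8]
    - [0,0,0.8]
    - [0,0,0.8]
    - [0,0,0.8]
    - [0,0,0.8]
    - [0,0,0.6]
    - [0,0,0.4]
    - [0,0,0.2]
  delta_rot:
    - [0,0,0]
    - [0,0,0]
    - [0,0,0]
    - [0,0,0]
    - [0,0,0]
    - [0,0,0]
    - [0,0,0]
    - [0,0,0]
    - [0,0,0]
    - [0,0,0]

```text
clock: 4.57
eef_pos: [0.4912, -0.2298, 0.12]
tcp_rot: [0.057, 0.998, 0.0, -0.001]
wrist_force: [-1.4, 0.2, 0.3]
width: 0.998
grasp_force: 0.0
```

send_rows:
  linear:
    - [0,0,0]
    - [0,0,0]
    - [0,0,0]
    - [0,0,0]
    - [0,0,0]
    - [0,0,0]
    - [0,0,0]
    - [0,0,0]
    - [0,0,0]
    - [0,0,0]
    - [0,0,0]
    - [0,0,0]
  delta_rot:
    - [0,0,0]
    - [0,0,0]
    - [0,0,0]
    - [0,0,0]
    - [0,0,0]
    - [0,0,0]
    - [0,0,0]
    - [0,0,0]
    - [0,0,0]
    - [0,0,0]
    - [0,0,0]
    - [0,0,0]
  gripper: 0
  squeeze: 60

```text
clock: 5.57
eef_pos: [0.4921, -0.2299, 0.1217]
tcp_rot: [0.057, 0.998, 0.0, 0.0]
wrist_force: [-1.0, 2.1, 5.3]
width: 0.092
grasp_force: 58.6
```

send_rows:
  linear:
    - [0,0,-0.2]
    - [0,0,-0.3]
    - [0,0,-0.5]
    - [0,0,-0.7]
    - [0,0,-0.7]
    - [0,0,-0.7]
    - [0,0,-0.7]
    - [0,0,-0.7]
    - [0,0,-0.7]
    - [0,0,-0.5]
    - [0,0,-0.3]
    - [0,0,0]
    - [0,0,0]
  delta_rot:
    - [0,0,0]
    - [0,0,0]
    - [0,0,0]
    - [0,0,0]
    - [0,0,0]
    - [0,0,0]
    - [0,0,0]
    - [0,0,0]
    - [0,0,0]
    - [0,0,0]
    - [0,0,0]
    - [0,0,0]
    - [0,0,0]

```text
clock: 6.65
eef_pos: [0.4917, -0.2301, 0.2712]
tcp_rot: [0.057, 0.998, -0.0, 0.0]
wrist_force: [-1.0, -0.5, -2.3]
width: 0.094
grasp_force: 58.4
```

Run:
```python
from h import *
from rig import *
th=.714;u=np.array([np.cos(th),np.sin(th)]);seat=np.array([.528,.306])
Rg=R.from_matrix(np.array([[-u[1],u[0],0],[u[0],u[1],0],[0,0,-1.]]).T).as_matrix()
print(np.linalg.det(Rg),Rg)
p=seat-u*.09;print(p);to([*p,.265],Rg)
f=grab_frame("side");np.savez("side1.npz",**f)
cv2.imwrite("pics/side1.png",cv2.resize(f["img"][120:320,100:340,::-1],None,fx=3,fy=3))
```

```text
0.9999999999999998 [[-0.654862    0.75574848  0.        ]
 [ 0.75574848  0.654862    0.        ]
 [ 0.          0.         -1.        ]]
[0.45998264 0.24706242]
t 6.65 shift units [ 3.42 18.82  0.25] turn units [-0.      0.      0.2366]
```

View pics/side1.png

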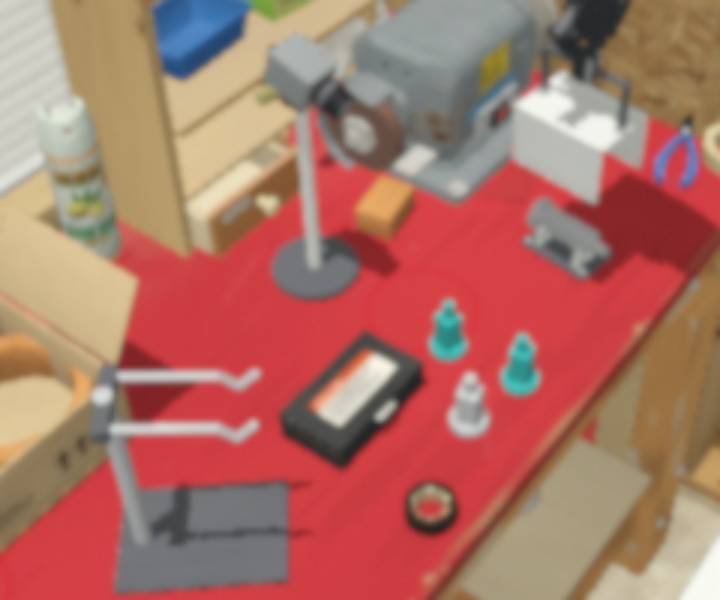

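The guard hangs cleanly from the gripper. The uncovered arbor sits at (570,235), with its larger flange end at the upper left (545,215), which faces +x world.

send_rows:
  linear:
    - [0.05,0.4,0]
    - [0.2,0.8,0]
    - [0.2,1,0]
    - [0.2,1,0]
    - [0.2,1,0]
    - [0.2,1,0]
    - [0.2,1,0]
    - [0.2,1,0]
    - [0.2,1,0]
    - [0.2,1,0]
    - [0.2,0.8,0]
    - [0.1,0.4,0]
    - [0,0,0]
    - [0,0,0]
    - [0,0,0]
    - [0,0,0]
    - [0,0,0]
    - [0,0,0]
    - [0,0,0]
    - [0,0,0]
  delta_rot:
    - [0,0,0]
    - [0,0,0]
    - [0,0,0]
    - [0,0,0]
    - [0,0,0]
    - [0,0,0]
    - [0,0,0]
    - [0,0,0]
    - [0,0,0]
    - [0,0,0]
    - [0,0,0]
    - [0,0,0.0166]
    - [0,0,0.03]
    - [0,0,0.035]
    - [0,0,0.035]
    - [0,0,0.035]
    - [0,0,0.035]
    - [0,0,0.03]
    - [0,0,0.02]
    - [0,0,0]

```text
clock: 8.37
eef_pos: [0.4672, 0.035, 0.2706]
tcp_rot: [0.417, 0.909, -0.0, -0.001]
wrist_force: [0.2, -0.4, -2.1]
width: 0.092
grasp_force: 58.5
```

Run:
```python
from h import *
th=.714;u=np.array([np.cos(th),np.sin(th)]);seat=np.array([.528,.306])
Rg=np.array([[-u[1],u[0],0],[u[0],u[1],0],[0,0,-1.]]).T
p=seat-u*.10;print(p);to([*p,.265],Rg)
```

```text
[0.45242515 0.2405138 ]
t 8.37 shift units [6.61 4.92 0.23] turn units [-0.0003 -0.0003 -0.0009]
```

send_rows:
  linear:
    - [0.3,0.2,0]
    - [0.6,0.45,0.02]
    - [0.8,0.6,0.03]
    - [0.8,0.6,0.03]
    - [0.8,0.6,0.03]
    - [0.8,0.6,0.03]
    - [0.8,0.6,0.03]
    - [0.8,0.6,0.03]
    - [0.6,0.45,0.03]
    - [0.3,0.2,0]
    - [0,0,0]
    - [0,0,0]
  delta_rot:
    - [0,0,0]
    - [0,0,0]
    - [0,0,0]
    - [0,0,0]
    - [0,0,0]
    - [0,0,0]
    - [0,0,0]
    - [0,0,0]
    - [0,0,0]
    - [0,0,0]
    - [0,0,0]
    - [0,0,0]

```text
clock: 9.37
eef_pos: [0.452, 0.2394, 0.2653]
tcp_rot: [0.414, 0.91, -0.0, -0.0]
wrist_force: [0.5, -0.9, -1.3]
width: 0.093
grasp_force: 58.5
```

Run:
```python
from h import *
from rig import *
from scipy.optimize import least_squares
s,f,W=wrist("w2");print(s["eef_pos"])
cl={"wrist":W}
for n in("side","top"):
    g=grab_frame(n);cl[n]=cloud(g)
u=np.array([np.cos(.714),np.sin(.714)]);n=np.array([-u[1],u[0]]);seat=np.array([.528,.306])
def loc(P): return np.c_[(P[:,:2]-seat)@u,(P[:,:2]-seat)@n,P[:,2]]
for k,P in cl.items():
    P=P.reshape(-1,3);P=P[np.isfinite(P[:,0])];L=loc(P)
    h=L[(L[:,0]>-.025)&(L[:,0]<.07)&(abs(L[:,1])<.045)&(abs(L[:,1])>.015)&(L[:,2]>.19)&(L[:,2]<.23)]
    print(k,len(h),end=" ")
    if len(h)<20:print();continue
    r=least_squares(lambda p:abs(-np.sin(p[0])*h[:,0]+np.cos(p[0])*h[:,1]-p[1])-.03,[0,0],loss="soft_l1",f_scale=.003).x;print("dth,dy",r.round(4),"xmin",np.sort(h[:,0])[:5].round(3))
    for sg in(-1,1):
        for a in np.arange(-.024,.036,.006):
            q=(h[:,1]*sg>0)&(h[:,0]>=a)&(h[:,0]<a+.006)
            if q.any(): print("%.3f:%.4f"%(a+.003,h[q,2].max()),end=" ")
        print()
    b=L[(L[:,0]>-.13)&(L[:,0]<-.07)&(abs(L[:,1])<.07)&(abs(L[:,1])>.0)&(L[:,2]>.265)&(L[:,2]<.31)];print("bar",len(b),b.min(0).round(3) if len(b) else"",b.max(0).round(3) if len(b) else "")
```

```text
[0.45196113 0.23942909 0.26533001]
wrist 2972 dth,dy [-0.0044 -0.0004] xmin [-0.02 -0.02 -0.02 -0.02 -0.02]
-0.021:0.2152 -0.015:0.2159 -0.009:0.2122 -0.003:0.2069 0.003:0.2071 0.009:0.2125 0.015:0.2157 0.021:0.2159 0.027:0.2169 0.033:0.2174 
-0.021:0.2156 -0.015:0.2153 -0.009:0.2124 -0.003:0.2064 0.003:0.2080 0.009:0.2115 0.015:0.2158 0.021:0.2163 0.027:0.2166 0.033:0.2179 
bar 6739 [-0.127 -0.036  0.265] [-0.071  0.059  0.31 ]
side 208 dth,dy [-0.0203  0.0012] xmin [-0.019 -0.019 -0.018 -0.018 -0.018]
-0.021:0.2159 -0.015:0.2149 -0.009:0.2088 -0.003:0.2044 0.003:0.2038 0.009:0.2115 0.015:0.2145 0.021:0.2141 0.027:0.2171 0.033:0.2163 
-0.015:0.2147 -0.009:0.2108 -0.003:0.2048 0.003:0.2055 0.009:0.2133 0.015:0.2187 0.021:0.2165 0.027:0.2179 0.033:0.2183 
bar 228 [-0.122 -0.042  0.266] [-0.072  0.062  0.31 ]
top 142 dth,dy [-0.0007 -0.0003] xmin [-0.021 -0.02  -0.019 -0.019 -0.018]
-0.021:0.2145 -0.015:0.2153 -0.009:0.2101 -0.003:0.2065 0.003:0.2102 0.009:0.2217 0.015:0.2175 0.021:0.2161 0.027:0.2206 0.033:0.2180 
-0.021:0.2184 -0.015:0.2193 -0.009:0.2138 -0.003:0.2086 0.003:0.2087 0.009:0.2149 0.015:0.2157 0.021:0.2208 0.027:0.2155 0.033:0.2257 
bar 138 [-0.12  -0.052  0.266] [-0.076  0.06   0.31 ]
```

View pics/w2.png

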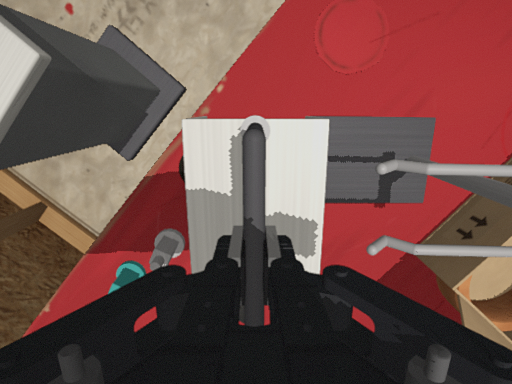

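The wrist view confirms the fit. The hook tips are at (380,170) and (375,247), ahead of the guard and symmetric about the fingers.

send_rows:
  linear:
    - [0,0,0.3]
    - [0,0,0.5]
    - [0,0,0.5]
    - [0,0,0.4]
    - [0,0,0.24]
    - [0,0,0]
    - [0,0.2,0]
    - [0,0.4,0]
    - [0,0.5,0]
    - [0,0.5,0]
    - [0,0.5,0]
    - [0,0.5,0]
    - [0,0.5,0]
    - [0,0.4,0]
    - [0,0.3,0]
    - [0,0.2,0]
    - [0,0.05,0]
    - [0,0,0]
    - [0,0,0]
  delta_rot:
    - [0,0,0]
    - [0,0,0]
    - [0,0,0]
    - [0,0,0]
    - [0,0,0]
    - [0,0,0]
    - [0,0,0]
    - [0,0,0]
    - [0,0,0]
    - [0,0,0]
    - [0,0,0]
    - [0,0,0]
    - [0,0,0]
    - [0,0,0]
    - [0,0,0]
    - [0,0,0]
    - [0,0,0]
    - [0,0,0]
    - [0,0,0]

```text
clock: 11.1
eef_pos: [0.5287, 0.3053, 0.2171]
tcp_rot: [0.415, 0.91, -0.0, 0.0]
wrist_force: [-0.1, 0.5, -1.6]
width: 0.092
grasp_force: 58.6
```

send_rows:
  linear:
    - [0,0,0.15]
    - [0,0,0.2]
    - [0,0,0.2]
    - [0,0,0.2]
    - [0,0,0.15]
    - [0,0,0.1]
    - [0,0,0]
    - [0,0,0]
  delta_rot:
    - [0,0,0]
    - [0,0,0]
    - [0,0,0]
    - [0,0,0]
    - [0,0,0]
    - [0,0,0]
    - [0,0,0]
    - [0,0,0]

```text
clock: 11.77
eef_pos: [0.5289, 0.3056, 0.192]
tcp_rot: [0.415, 0.91, -0.0, -0.0]
wrist_force: [-0.7, 0.2, -2.5]
width: 0.091
grasp_force: 58.6
```

send_rows:
  linear:
    - [0,0,0.06]
    - [0,0,0.06]
    - [0,0,0.06]
    - [0,0,0]
    - [0,0,0]
  delta_rot:
    - [0,0,0]
    - [0,0,0]
    - [0,0,0]
    - [0,0,0]
    - [0,0,0]

```text
clock: 12.18
eef_pos: [0.5295, 0.306, 0.1887]
tcp_rot: [0.415, 0.91, 0.001, 0.001]
wrist_force: [-1.5, -1.8, 8.6]
width: 0.094
grasp_force: 59.9
```

send_rows:
  linear:
    - [0,0,-0.03]
    - [0,0,0]
    - [0,0,0]
    - [0,0,0]
    - [0,0,0]
    - [0,0,0]
    - [0,0,0]
    - [0,0,0]
    - [0,0,0]
  delta_rot:
    - [0,0,0]
    - [0,0,0]
    - [0,0,0]
    - [0,0,0]
    - [0,0,0]
    - [0,0,0]
    - [0,0,0]
    - [0,0,0]
    - [0,0,0]
  gripper: 0.6

```text
clock: 12.93
eef_pos: [0.5289, 0.3056, 0.1883]
tcp_rot: [0.415, 0.91, 0.0, -0.0]
wrist_force: [0.4, 0.6, 0.3]
width: 0.601
grasp_force: 0.0
```

send_rows:
  linear:
    - [0,0,-0.2]
    - [0,0,-0.4]
    - [0,0,-0.6]
    - [0,0,-0.6]
    - [0,0,-0.6]
    - [0,0,-0.6]
    - [0,0,-0.6]
    - [0,0,-0.4]
    - [0,0,0]
  delta_rot:
    - [0,0,0]
    - [0,0,0]
    - [0,0,0]
    - [0,0,0]
    - [0,0,0]
    - [0,0,0]
    - [0,0,0]
    - [0,0,0]
    - [0,0,0]

```text
clock: 13.68
eef_pos: [0.5295, 0.3063, 0.2912]
tcp_rot: [0.415, 0.91, 0.001, 0.001]
wrist_force: [-0.6, 0.2, 0.1]
width: 0.599
grasp_force: 0.0
```

Run:
```python
from h import *
from rig import *
g={}
for n in("side","top"):
    g[n]=grab_frame(n);np.savez(n+"2.npz",**g[n])
u=np.array([np.cos(.714),np.sin(.714)]);nn=np.array([-u[1],u[0]]);seat=np.array([.528,.306])
for n in g:
    P=cloud(g[n]).reshape(-1,3);L=np.c_[(P[:,:2]-seat)@u,(P[:,:2]-seat)@nn,P[:,2]]
    t=L[(abs(L[:,0])<.06)&(abs(L[:,1])<.08)&(L[:,2]>.12)&(L[:,2]<.165)];print(n,len(t),np.median(t,0).round(3),t.min(0).round(3),t.max(0).round(3))
    # arbor: heights in the cradle region
    A=P[(abs(P[:,0]-.4915)<.09)&(abs(P[:,1]+.23)<.07)&(P[:,2]>.028)&(P[:,2]<.08)]
    print("arb",len(A));m=A.mean(0);ax=np.array([np.cos(-.11),np.sin(-.11)]);c=np.array([.4915,-.23])
    s=(A[:,:2]-c)@ax;w=(A[:,:2]-c)@[-ax[1],ax[0]]
    for a in np.arange(-.08,.08,.01):
        q=(s>=a)&(s<a+.01)
        if q.any():print("%.3f: n%d w %.3f..%.3f zmax %.3f"%(a+.005,q.sum(),w[q].min(),w[q].max(),A[q,2].max()))
cv2.imwrite("pics/side2.png",cv2.resize(g["side"]["img"][120:320,100:340,::-1],None,fx=3,fy=3))
```

```text
side 1021 [-0.006  0.009  0.148] [-0.045 -0.063  0.12 ] [0.046 0.063 0.164]
arb 245
-0.055: n8 w -0.004..0.006 zmax 0.046
-0.045: n10 w -0.002..0.010 zmax 0.043
-0.035: n26 w -0.013..0.017 zmax 0.053
-0.025: n22 w -0.009..0.025 zmax 0.052
-0.015: n23 w -0.009..0.014 zmax 0.054
-0.005: n17 w -0.008..0.013 zmax 0.051
0.005: n25 w -0.013..0.014 zmax 0.054
0.015: n18 w -0.012..0.012 zmax 0.055
0.025: n21 w -0.013..0.019 zmax 0.054
0.035: n23 w -0.012..0.022 zmax 0.056
0.045: n42 w -0.020..0.020 zmax 0.061
0.055: n10 w -0.005..0.023 zmax 0.062
top 853 [-0.013  0.006  0.149] [-0.048 -0.064  0.12 ] [0.047 0.063 0.165]
arb 180
-0.035: n9 w -0.001..0.008 zmax 0.050
-0.025: n17 w -0.001..0.018 zmax 0.058
-0.015: n12 w -0.005..0.008 zmax 0.056
-0.005: n13 w -0.007..0.009 zmax 0.056
0.005: n14 w -0.009..0.008 zmax 0.056
0.015: n19 w -0.016..0.010 zmax 0.057
0.025: n21 w -0.016..0.012 zmax 0.058
0.035: n23 w -0.013..0.018 zmax 0.060
0.045: n39 w -0.025..0.018 zmax 0.068
0.055: n13 w -0.018..0.017 zmax 0.061
```

View pics/side2.png

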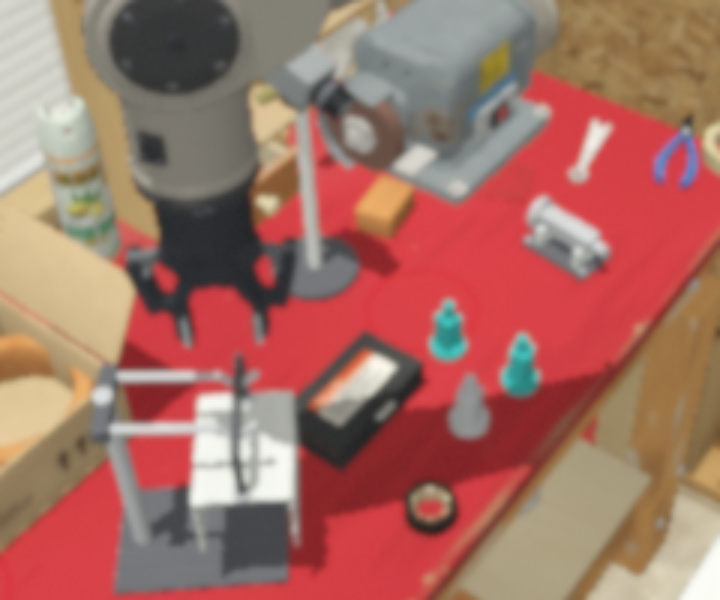

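The guard rests on both hooks: bar at (240,430), body level below it. The arbor lies in the cradle with its flange towards the upper left (540,212), which is +x world. I'll fit the camera head and plan the next move.

Run:
```python
from h import *
from scipy.optimize import least_squares
Q=[]
for n in("side0","top0","side1"):
    P=cloud(dict(np.load(n+".npz"))).reshape(-1,3)
    P=P[np.isfinite(P[:,0])&(abs(P[:,0]-.7)<.07)&(abs(P[:,1]+.02)<.06)&(P[:,2]>.24)&(P[:,2]<.36)];Q.append(P)
def res(p,P,full=False):
    x,y,yaw,b,L=p
    M=(R.from_euler("z",yaw)*R.from_euler("y",-.35)).as_matrix()
    l=(P-[x,y,.28+b])@M
    a=abs(l-[L+.031,0,0])-[.031,.025,.025];box=np.linalg.norm(np.maximum(a,0),axis=1)+np.minimum(a.max(1),0)
    c=np.c_[np.hypot(l[:,1],l[:,2])-.018,abs(l[:,0]-L/2)-L/2];cy=np.linalg.norm(np.maximum(c,0),axis=1)+np.minimum(c.max(1),0)
    return np.minimum(box,cy)
for P in Q+[np.vstack(Q)]:
    r=least_squares(res,[.67,-.02,0.02,.002,.03],args=(P,),loss="cauchy",f_scale=.002);d=abs(res(r.x,P));print(len(P),r.x.round(4),"med",np.median(d).round(4),(d<.004).mean().round(2))
to([.46,.03,.285])
```

```text
570 [ 0.6631 -0.02   -0.0019 -0.0008  0.0353] med 0.0012 0.91
451 [ 0.6635 -0.0194  0.0033  0.001   0.0357] med 0.0014 0.88
571 [ 0.6628 -0.0197 -0.0071 -0.0008  0.0356] med 0.0011 0.92
1592 [ 6.631e-01 -1.980e-02 -1.600e-03 -3.000e-04  3.560e-02] med 0.0013 0.9
t 13.78 shift units [-6.52 -9.3   0.14] turn units [0. 0. 0.]
```

send_rows:
  linear:
    - [-0.2,-0.4,0]
    - [-0.5,-0.8,0]
    - [-0.6,-0.9,0]
    - [-0.6,-0.9,0]
    - [-0.7,-0.9,0.02]
    - [-0.7,-0.9,0.02]
    - [-0.7,-0.9,0.02]
    - [-0.7,-0.9,0.02]
    - [-0.7,-0.9,0.02]
    - [-0.6,-0.9,0.02]
    - [-0.5,-0.6,0.02]
    - [-0.2,-0.2,0]
    - [0,0,0]
    - [0,0,0]
    - [0,0,0]
    - [0,0,0]
    - [0,0,0]
    - [0,0,0]
    - [0,0,0]
    - [0,0,0]
  delta_rot:
    - [0,0,0]
    - [0,0,0]
    - [0,0,0]
    - [0,0,0]
    - [0,0,0]
    - [0,0,0]
    - [0,0,0]
    - [0,0,0]
    - [0,0,0]
    - [0,0,0]
    - [0,0,0]
    - [0,0,-0.0166]
    - [0,0,-0.03]
    - [0,0,-0.035]
    - [0,0,-0.035]
    - [0,0,-0.035]
    - [0,0,-0.035]
    - [0,0,-0.03]
    - [0,0,-0.02]
    - [0,0,0]
  gripper: 1

```text
clock: 15.45
eef_pos: [0.464, 0.0278, 0.2841]
tcp_rot: [0.055, 0.998, -0.0, -0.001]
wrist_force: [-0.2, 0.9, -0.3]
width: 0.998
grasp_force: 0.0
```

Run:
```python
from h import *
ax=np.array([-np.cos(-.11),-np.sin(-.11),0]);Rg=np.c_[ax,np.cross([0,0,-1.],ax),[0,0,-1.]]
to([.4915,-.23,.2],Rg)
```

```text
t 15.45 shift units [ -2.24 -10.13   3.36] turn units [-0.0001 -0.0004 -0.0002]
```

send_rows:
  linear:
    - [-0.1,-0.5,0]
    - [-0.2,-0.9,0]
    - [-0.2,-1,0]
    - [-0.2,-1,0]
    - [-0.2,-1,0.1]
    - [-0.2,-1,0.3]
    - [-0.2,-1,0.4]
    - [-0.2,-1,0.4]
    - [-0.2,-1,0.4]
    - [-0.2,-0.9,0.4]
    - [-0.2,-0.5,0.4]
    - [-0.1,-0.3,0.4]
    - [0,0,0.3]
    - [0,0,0.2]
    - [0,0,0]
    - [0,0,0]
  delta_rot:
    - [0,0,0]
    - [0,0,0]
    - [0,0,0]
    - [0,0,0]
    - [0,0,0]
    - [0,0,0]
    - [0,0,0]
    - [0,0,0]
    - [0,0,0]
    - [0,0,0]
    - [0,0,0]
    - [0,0,0]
    - [0,0,0]
    - [0,0,0]
    - [0,0,0]
    - [0,0,0]

```text
clock: 16.78
eef_pos: [0.491, -0.2274, 0.2024]
tcp_rot: [0.056, 0.998, 0.0, -0.0]
wrist_force: [0.1, 0.2, 0.9]
width: 1.002
grasp_force: 0.0
```

Run:
```python
from h import *
s,f,W=wrist("w3");print(s["eef_pos"],s["clock"])
P=W.reshape(-1,3);c=np.array([.4915,-.23]);ax=np.array([np.cos(-.11),np.sin(-.11)])
L=np.c_[(P[:,:2]-c)@ax,(P[:,:2]-c)@[-ax[1],ax[0]],P[:,2]]
A=L[(abs(L[:,0])<.09)&(abs(L[:,1])<.05)&(L[:,2]>.03)&(L[:,2]<.075)]
for a in np.arange(-.08,.08,.005):
    q=A[(A[:,0]>=a)&(A[:,0]<a+.005)]
    if len(q): t=q[q[:,2]>np.percentile(q[:,2],98)-.006]; print("%.4f n%d w %.4f..%.4f top %.4f topmid %.4f"%(a+.0025,len(q),*np.percentile(q[:,1],[1,99]),np.percentile(q[:,2],98),(t[:,1].min()+t[:,1].max())/2))
print(A[:,0].min(),A[:,0].max())
```

```text
[ 0.49096637 -0.22744781  0.20244067] 16.7833
-0.0575 n26 w -0.0094..0.0031 top 0.0451 topmid -0.0037
-0.0525 n70 w -0.0097..0.0033 top 0.0457 topmid -0.0032
-0.0475 n70 w -0.0098..0.0033 top 0.0452 topmid -0.0032
-0.0425 n71 w -0.0098..0.0033 top 0.0457 topmid -0.0033
-0.0375 n111 w -0.0144..0.0081 top 0.0501 topmid -0.0032
-0.0325 n124 w -0.0227..0.0082 top 0.0509 topmid -0.0032
-0.0275 n200 w -0.0249..0.0179 top 0.0510 topmid -0.0032
-0.0225 n162 w -0.0243..0.0179 top 0.0511 topmid -0.0032
-0.0175 n120 w -0.0148..0.0083 top 0.0510 topmid -0.0033
-0.0125 n117 w -0.0149..0.0083 top 0.0513 topmid -0.0033
-0.0075 n115 w -0.0150..0.0073 top 0.0511 topmid -0.0039
-0.0025 n112 w -0.0150..0.0073 top 0.0512 topmid -0.0039
0.0025 n105 w -0.0151..0.0073 top 0.0511 topmid -0.0039
0.0075 n108 w -0.0152..0.0073 top 0.0511 topmid -0.0039
0.0125 n111 w -0.0153..0.0073 top 0.0508 topmid -0.0040
0.0175 n108 w -0.0154..0.0074 top 0.0510 topmid -0.0040
0.0225 n100 w -0.0154..0.0074 top 0.0509 topmid -0.0041
0.0275 n120 w -0.0229..0.0136 top 0.0508 topmid -0.0041
0.0325 n171 w -0.0252..0.0175 top 0.0512 topmid -0.0041
0.0375 n141 w -0.0253..0.0171 top 0.0509 topmid -0.0042
0.0425 n301 w -0.0246..0.0162 top 0.0593 topmid -0.0036
0.0475 n178 w -0.0263..0.0175 top 0.0601 topmid -0.0046
0.0525 n114 w -0.0248..0.0174 top 0.0601 topmid -0.0041
-0.05656208404898813 0.05391033697861455
```

View pics/w3.png

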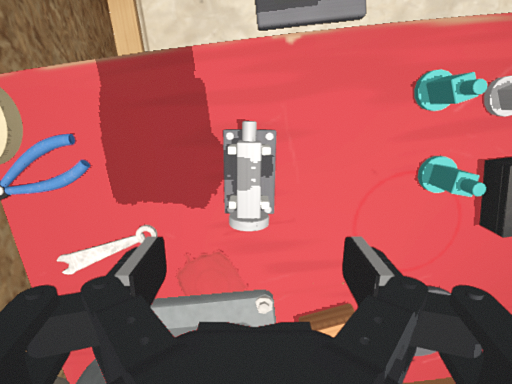

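The arbor lies at (249,175) in line with the tool, with the flange at the bottom (249,220). The fingers straddle the cradle.

Run:
```python
from h import *
a=-.121;ax=np.array([-np.cos(a),-np.sin(a),0]);Rg=np.c_[ax,np.cross([0,0,-1.],ax),[0,0,-1.]]
to([.4941,-.2341,.02],Rg)
```

```text
t 16.83 shift units [-0.14 -0.24  7.31] turn units [0.     0.0002 0.0028]
```

send_rows:
  linear:
    - [-0.07,-0.12,0.3]
    - [-0.07,-0.12,0.6]
    - [0,0,0.8]
    - [0,0,0.8]
    - [0,0,0.8]
    - [0,0,0.8]
    - [0,0,0.8]
    - [0,0,0.8]
    - [0,0,0.6]
    - [0,0,0.5]
    - [0,0,0.3]
    - [0,0,0.2]
    - [0,0,0]
    - [0,0,0]
  delta_rot:
    - [0,0,0.0028]
    - [0,0,0]
    - [0,0,0]
    - [0,0,0]
    - [0,0,0]
    - [0,0,0]
    - [0,0,0]
    - [0,0,0]
    - [0,0,0]
    - [0,0,0]
    - [0,0,0]
    - [0,0,0]
    - [0,0,0]
    - [0,0,0]

```text
clock: 18.0
eef_pos: [0.4939, -0.2352, 0.0202]
tcp_rot: [0.061, 0.998, -0.0, 0.0]
wrist_force: [0.6, -0.2, -0.2]
width: 0.998
grasp_force: 0.0
```

send_rows:
  linear:
    - [0,0,0]
    - [0,0,0]
    - [0,0,0]
    - [0,0,0]
    - [0,0,0]
    - [0,0,0]
    - [0,0,0]
    - [0,0,0]
    - [0,0,0]
    - [0,0,0]
    - [0,0,0]
    - [0,0,0]
  delta_rot:
    - [0,0,0]
    - [0,0,0]
    - [0,0,0]
    - [0,0,0]
    - [0,0,0]
    - [0,0,0]
    - [0,0,0]
    - [0,0,0]
    - [0,0,0]
    - [0,0,0]
    - [0,0,0]
    - [0,0,0]
  gripper: 0
  squeeze: 80

```text
clock: 19.0
eef_pos: [0.4938, -0.235, 0.0203]
tcp_rot: [0.061, 0.998, -0.0, 0.0]
wrist_force: [-2.3, 1.1, 7.9]
width: 0.267
grasp_force: 78.5
```

send_rows:
  linear:
    - [0,0,-0.2]
    - [0,0,-0.3]
    - [0,0,-0.5]
    - [0,0,-0.7]
    - [0,0,-0.8]
    - [0,0,-0.8]
    - [0,0,-0.8]
    - [0,0,-0.8]
    - [0,0,-0.8]
    - [0,0,-0.8]
    - [0,0,-0.7]
    - [0,0,-0.5]
    - [0,0,-0.3]
    - [0,0,0]
  delta_rot:
    - [0,0,0]
    - [0,0,0]
    - [0,0,0]
    - [0,0,0]
    - [0,0,0]
    - [0,0,0]
    - [0,0,0]
    - [0,0,0]
    - [0,0,0]
    - [0,0,0]
    - [0,0,0]
    - [0,0,0]
    - [0,0,0]
    - [0,0,0]

```text
clock: 20.17
eef_pos: [0.4941, -0.2353, 0.2216]
tcp_rot: [0.061, 0.998, -0.001, 0.001]
wrist_force: [0.5, 0.2, -1.7]
width: 0.268
grasp_force: 78.4
```

Run:
```python
from h import *
s,f,W=wrist("w4");T=pose(s);P=(W.reshape(-1,3)-T[:3,3])@T[:3,:3]   # tool frame
print(s["eef_pos"],s["grasp_force"],s["width"])
A=P[(P[:,0]>-.07)&(P[:,0]<.075)&(abs(P[:,1])<.03)&(P[:,2]>-.045)&(P[:,2]<.02)]
for a in np.arange(-.07,.075,.005):
    q=A[(A[:,0]>=a)&(A[:,0]<a+.005)]
    if len(q): print("%.4f n%d y %.4f..%.4f z %.4f"%(a+.0025,len(q),q[:,1].min(),q[:,1].max(),np.percentile(q[:,2],5)))
# ideal assuming arbor as in cradle: where was arbor origin in tool frame?
pr=np.array([.663,-.02,.28]);M=R.from_euler("y",-.35).as_matrix()
Rg=np.c_[-M[:,0],-M[:,1],M[:,2]]; Rg=np.c_[-M[:,0],M[:,1],-M[:,2]];print(np.linalg.det(Rg))
o=pr+M@[-.15,0,0];print("arbor origin",o,"tcp",o+Rg@[0,0,.0187])
to([.44,-.04,.22],Rg)
```

```text
[ 0.49411432 -0.23531828  0.22160097] 78.43238711357117 0.26839841634407785
-0.0425 n102 y -0.0181..0.0177 z -0.0096
-0.0375 n2 y -0.0154..0.0147 z -0.0085
-0.0275 n139 y -0.0116..0.0116 z -0.0302
-0.0225 n491 y -0.0122..0.0117 z -0.0302
-0.0175 n497 y -0.0120..0.0114 z -0.0302
-0.0125 n517 y -0.0135..0.0131 z -0.0305
-0.0075 n674 y -0.0134..0.0130 z -0.0378
-0.0025 n719 y -0.0136..0.0129 z -0.0409
0.0025 n744 y -0.0135..0.0129 z -0.0403
0.0075 n1484 y -0.0298..0.0299 z -0.0427
0.0125 n1813 y -0.0255..0.0251 z -0.0441
0.0175 n649 y -0.0123..0.0114 z -0.0304
0.0225 n665 y -0.0121..0.0113 z -0.0304
0.0275 n692 y -0.0126..0.0116 z -0.0304
0.0325 n724 y -0.0124..0.0115 z -0.0304
0.0375 n1049 y -0.0122..0.0113 z -0.0302
0.0425 n378 y -0.0075..0.0061 z -0.0249
0.0475 n414 y -0.0075..0.0065 z -0.0249
0.0525 n425 y -0.0074..0.0064 z -0.0249
0.0575 n402 y -0.0073..0.0063 z -0.0247
0.9999999999999999
arbor origin [ 0.52209409 -0.02        0.22856533] tcp [ 0.52850628 -0.02        0.21099906]
t 20.22 shift units [3.09 7.49 0.01] turn units [-0.007  -0.111  -0.0385]
```

send_rows:
  linear:
    - [0.1,0.3,0]
    - [0.2,0.5,0]
    - [0.3,0.7,0]
    - [0.3,0.8,0]
    - [0.4,0.8,0]
    - [0.4,0.8,0]
    - [0.4,0.8,0]
    - [0.3,0.8,0]
    - [0.3,0.7,0]
    - [0.2,0.6,0]
    - [0.1,0.4,0]
    - [0.1,0.3,0]
    - [0,0,0]
    - [0,0,0]
    - [0,0,0]
    - [0,0,0]
    - [0,0,0]
    - [0,0,0]
    - [0,0,0]
    - [0,0,0]
  delta_rot:
    - [0,0,0]
    - [0,0,0]
    - [0,0,0]
    - [0,0,0]
    - [0,0,0]
    - [0,0,0]
    - [0,0,0]
    - [0,0,0]
    - [0,0,0]
    - [0,0,0]
    - [0,0,0]
    - [0,0,0]
    - [-0.001,-0.01,-0.004]
    - [-0.001,-0.02,-0.007]
    - [-0.001,-0.02,-0.007]
    - [-0.001,-0.02,-0.007]
    - [-0.001,-0.02,-0.007]
    - [-0.001,-0.015,-0.005]
    - [-0.001,-0.006,-0.002]
    - [0,0,0]

```text
clock: 21.88
eef_pos: [0.4383, -0.0397, 0.2193]
tcp_rot: [-0.001, 0.985, 0.0, 0.174]
wrist_force: [-0.8, 0.2, -0.7]
width: 0.269
grasp_force: 78.4
```

Run:
```python
from h import *
M=R.from_euler("y",-.35).as_matrix();Rg=np.c_[-M[:,0],M[:,1],-M[:,2]]
o=np.array([.663,-.02,.28])+M@[-.15,0,0];to(o+Rg@[0,0,.0183],Rg)
from rig import sense;print(sense()["joints"].round(2))
```

```text
t 21.88 shift units [-3.28  0.78  1.53] turn units [ 0.0002 -0.0002  0.0004]
[ 0.62 -0.12 -0.63  2.32 -0.12  0.57  1.65]
```

send_rows:
  linear:
    - [-0.1,0.03,0.05]
    - [-0.3,0.07,0.14]
    - [-0.4,0.1,0.2]
    - [-0.5,0.1,0.22]
    - [-0.5,0.12,0.23]
    - [-0.5,0.12,0.23]
    - [-0.4,0.1,0.2]
    - [-0.3,0.08,0.15]
    - [-0.2,0.05,0.08]
    - [-0.08,0.01,0.03]
    - [0,0,0]
    - [0,0,0]
    - [0,0,0]
    - [0,0,0]
  delta_rot:
    - [0,0,0]
    - [0,0,0]
    - [0,0,0]
    - [0,0,0]
    - [0,0,0]
    - [0,0,0]
    - [0,0,0]
    - [0,0,0]
    - [0,0,0]
    - [0,0,0]
    - [0,0,0]
    - [0,0,0]
    - [0,0,0]
    - [0,0,0]

```text
clock: 23.05
eef_pos: [0.5294, -0.0201, 0.2121]
tcp_rot: [-0.001, 0.985, 0.0, 0.174]
wrist_force: [0.2, 0.3, -1.8]
width: 0.268
grasp_force: 78.4
```

Run:
```python
from h import *
from rig import *
M=R.from_euler("y",-.35).as_matrix();Rg=np.c_[-M[:,0],M[:,1],-M[:,2]]
g0=np.array([.663,-.02,.28]);o=g0+M@[-.15,0,0];to(o+Rg@[0,0,.0183],Rg)
for n in("side","top"):
    g=grab_frame(n)
    W=cloud(g);L=(W.reshape(-1,3)-g0)@M   # cam frame
    A=L[(L[:,0]>-.12)&(L[:,0]<-.07)&(abs(L[:,1])<.035)&(abs(L[:,2])<.035)]
    print(n,len(A),A.min(0).round(3) if len(A) else "",A.max(0).round(3) if len(A) else "")
    P=W.reshape(-1,3);u=np.array([np.cos(.714),np.sin(.714)]);nn=np.array([-u[1],u[0]]);d=P[:,:2]-[.528,.306]
    H=np.c_[d@u,d@nn,P[:,2]];b=H[(abs(H[:,0])<.02)&(abs(H[:,1])<.06)&(H[:,2]>.195)&(H[:,2]<.225)&((abs(H[:,1])<.02)|(abs(H[:,1])>.038))];print("bar",len(b),np.median(b,0).round(3))
    if n=="side": cv2.imwrite("pics/side3.png",cv2.resize(g["img"][120:320,100:340,::-1],None,fx=3,fy=3))
```

```text
t 23.05 shift units [0.05 0.   0.01] turn units [ 0.0003 -0.0002  0.0004]
side 92 [-0.119 -0.016 -0.023] [-0.097  0.026  0.022]
bar 101 [-0.001  0.011  0.21 ]
top 29 [-0.11   0.005 -0.018] [-0.096  0.022  0.024]
bar 85 [-0.003  0.003  0.212]
```

View pics/side3.png

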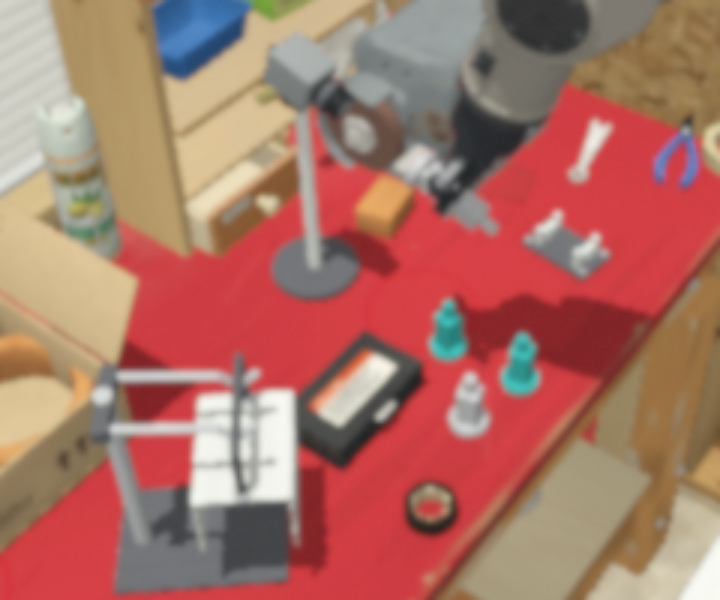

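The arbor is held with its flange facing the lens at (420,165), and the cradle is empty at (568,245). The guard still hangs at (240,430), and the other objects haven't moved. The measured face is about 97 mm from the glass and centred, so I'm handing in.

```bash
python3 -c "
from rig import *
print(close_job())"
```

```text
the job is handed in; nothing more can be done
None
```

The job is handed in: the guard hangs by its bar on both hooks, let go, and the arbor is held still about 10 cm in front of the lens, centred and square. Arm time was about 23 s. The hand-in gave no verdict, so this rests on my own camera and state readings.

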